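# Draw the dish rack's extension rail into line with a tapered drift

## Robot

A 7-joint arm with a two-finger parallel gripper is mounted at the origin on a cart in front of the work surface, level with it; the furniture and walls round the work are solid. World frame = base frame: x ahead of the robot, y to its left, z up, the work surface at z = 0. Lengths are in mm, angles in rad, forces in N, time in s.
With the tool pointing down it reaches from about 350 to 900 mm from the base axis. Payload 7.2 kg.
Tool frame: the origin (TCP) lies midway between the tips of the shut fingers; the grasp point (between the pads) lies 19 mm behind it; z points along the fingers, y is the line along which they close (so a half turn about z gives the same grasp; the last joint's range is limited). The gripper opens to 88 mm and grips with 3 to 60 N. Pads are 20 mm wide; open, the fingers measure 115 mm over their backs; the gripper's body (75 mm by 178 mm) begins 61 mm behind the grasp point.
Start: joints at [1.055, 0.411, -0.013, 1.596, 0.006, 1.134, -0.082], TCP at [270.604, -563.385, 222.653] pointing down, gripper open.
Joint ranges: [-2.95, 2.95], [-0.29, 1.99], [-1.47, 1.44], [0.14, 2.54], [-1.03, 4.17], [0.13, 1.85], [-2.86, 2.86]. Speed limits (rad/s): [2.39, 2.39, 3.01, 3.01, 3.14, 3.14, 3.14].

## Interface

Orientations are given as a unit quaternion [w, x, y, z].
In Python, from plant import env, solve_ik, vision, read_clock, read_joints, read_dq, read_tau, read_eef_pos, read_orientation, read_force, read_wrist_torque, read_width, read_gripper_force gives the robot as it stands. Calls block until the motion is done:
- env.movep(position, orientation): joint-space move of the TCP to a pose.
- env.move_l(position, max_speed=150, rotation=None): straight line of the TCP; rotation=None keeps the orientation; max_speed is the mean speed in mm/s.
- env.set_joints(angles): joint-space move.
- env.let_go() and env.grasp(): open the fingers fully, or close them until they stop; the grip force is fixed at half the most.
- env.wait(seconds).
- solve_ik(position, orientation): joint angles nearest the present ones, or None.
- vision.camera(name): name is "scene" or "top"; returns a dict with "image" (400x640x3 uint8, red, green, blue), "range_z" (400x640 float32, mm along the optical axis (not along the pixel's ray), 0 where there is no reading), "intrinsics" (3x3 intrinsics, pixels), "k1" (the pictures are not rectified: a ray, as slopes to the right and down, at radius r is drawn at 1 + k1 r^2 times it, then the intrinsics apply), "R" (3x3) and "t" (3): a world point X has camera coordinates R X + t. Camera axes: x right, y down, z forward; pixel columns grow to the right and rows downward; lengths in mm; the calibration is good to about 2 mm. A picture is of the moment at which its call begins.
A pose or a line that the arm cannot do raises env.MotionError and nothing moves.
- env.hand_in(): hands the job in; it is judged then, once.
Readings, each from a call of its own:
- read_clock(): time.
- read_joints(): joint angles.
- read_dq(): joint speeds.
- read_tau(): joint torques, N m.
- read_eef_pos(): TCP position.
- read_orientation(): TCP orientation.
- read_force(): force on the tool from outside, world axes, zero at the start.
- read_wrist_torque(): the same for the moment, N m.
- read_width(): opening from 0.0 (shut) to 1.0 (fully open).
- read_gripper_force(): force on a finger pad.
Only numpy, scipy, OpenCV 4.12 (cv2) and the standard library are available. Lean on these libraries where they do the work, as an engineer would, in place of code of your own. Each camera call takes 0.05 s, during which the arm holds its last target. There are 200 camera calls.

## Task

The loose rail inside the extending dish rack sits with its holes out of line with the three holes in the rack's top. Take the orange-handled tapered drift from its wooden block, feel which of the three holes lets the tip through the rail below, and push the drift in there until its collar is flush on the rack, so that the rail is drawn into line; leave it standing there. Let the drift alone move the rail: keep the hand off rack and rail, and leave the salt shaker, mug and timer where they are.

Things in the scene. Friction and masses are not known exactly. Their poses are not given: they have to be found in the camera images.
- rack: Fixed foot of an extending dish rack: aluminium channel 150 mm long (x axis), 44 mm wide (63 mm over its four legs' feet), flat top 60 mm above the worktop. Origin on the worktop under its middle, z up. Its top plate is 5 mm thick with three round 16.5 mm holes on the centre line, 42 mm apart. A loose rail slides inside (see rail_level). Under the rail is free space down to the worktop.
- rail_level (a point): Fixed point in the middle of the rack at the height of the rail's upper face, 6 mm below the rack's top. The steel rail is 6 mm thick and slides only along the rack's x, up to 16.5 mm either way from its middle, with about 5 N of friction and no spring; its position is not reported. Its ends stick out of the channel (34 mm when central) and carry upright prongs reaching 87 mm above the worktop.
- hole_mid (a point): Centre of the plate's middle hole, at the top of the rack. The rail has three 16.5 mm holes too, 52 mm apart, so only one pair at a time can be near in line. At the start one rail hole lies within 5 mm of its plate hole, to either side along x, and the tip goes through both there; at the others it lands on the rail 6 mm down (a neighbouring pair may rarely pass it too).
- hole_far (a point): Centre of the plate hole at the rack's +x end, 42 mm from the middle one, at the top of the rack.
- hole_near (a point): Centre of the plate hole at the rack's -x end, 42 mm from the middle one, at the top of the rack. Which of the three holes lets the tip through differs from start to start.
- block: Fixed wooden block 56 x 56 x 60 mm with an 18 mm hole right through from the top, in which the drift stands at the start. Origin under its middle on the worktop, z up. A wall cabinet hangs 0.46 m above the worktop just behind block and rack: lift the drift only about 80 mm, enough to clear the block and the rack.
- drift: Loose tapered drift, 99 mm long, 0.12 kg, at first upright in the block. Origin at the middle of its 5 mm wide tip, z from the tip toward the handle. From the tip: dark steel taper from 5 to 15 mm diameter over 34 mm, then 14 mm of straight 15 mm shank, then (48 to 53 mm) a collar of 28 mm diameter, then (53 to 99 mm) a round orange handle of 22 mm diameter.
- drift_collar (a point): Centre of the underside of the drift's collar, 48 mm above its tip. It lies on the rack's top when the drift is fully home.
- drift_grip (a point): Point on the drift's axis in the handle, 78 mm above the tip, good to grip from above.
- salt_shaker: Loose glass salt shaker with a metal cap, 44 mm wide, 90 mm tall, origin under its middle. Bystander.
- mug_cream: Loose cream mug, 87 x 116 x 97 mm, origin under its middle. Bystander.
- kitchen_timer: Loose red and white wind-up kitchen timer, 65 mm wide, 48 mm tall, origin under its middle. Bystander.
Mind the look-alikes: they are no part of the job. What is meant by the drift is not green or purple, and is the larger of those in its own colour.

How it is judged (in metres and radians):
At the end, for the whole second after the job is handed in: The drift stands released and at rest in one of the rack's three holes, through plate and rail: its collar's underside within 3 mm of the rack's top and within 3 mm sideways of that hole's centre, its axis within 0.1 rad of the hole's (((horizontal distance between drift_collar and hole_far below 0.003 m and z of drift_collar in the frame of hole_far between -0.003 and 0.003 m and angle between the z axis of drift and the z axis of rack, either way round below 0.1 rad) or (horizontal distance between drift_collar and hole_mid below 0.003 m and z of drift_collar in the frame of hole_mid between -0.003 and 0.003 m and angle between the z axis of drift and the z axis of rack, either way round below 0.1 rad) or (horizontal distance between drift_collar and hole_near below 0.003 m and z of drift_collar in the frame of hole_near between -0.003 and 0.003 m and angle between the z axis of drift and the z axis of rack, either way round below 0.1 rad)) and linear speed of drift below 0.01 m/s and contact force between the fingers and drift below 0.1 N); the robot touches nothing.
It fails at once if the hand or arm pushes on the rack or its rail (more than 3 N) (contact force between any of the fingers, the arm and rack above 3 N).
It fails at once if the salt shaker is moved by more than 30 mm (distance of salt_shaker from where it was at the start of the episode above 0.03 m).
It fails at once if the mug is moved by more than 30 mm (distance of mug_cream from where it was at the start of the episode above 0.03 m).
It fails at once if the timer is moved by more than 30 mm (distance of kitchen_timer from where it was at the start of the episode above 0.03 m).
It also fails if it takes over 48 s, if anything falls off the work surface, if the arm or the gripper's body presses on something with over 40 N, if the wrist force passes 120 N, or if a joint passes its speed limit or range.

## Working session

There is one attempt and no reset: what is moved stays moved. The work goes in short steps, each a Python script; the robot and the scene stay as the last script left them, time stands still between calls to the robot, and variables do not carry over. Pictures are saved under pics/ and viewed, at most 10 in all, crops included, and the job is handed in when it is done.

```bash
ls; mkdir -p pics
cat > h.py <<'E'
import numpy as np, cv2, pickle
from plant import *
def shot(n,f=None):
    c=vision.camera(n); pickle.dump(c,open(f'{n}.pkl','wb'))
    if f: cv2.imwrite(f'pics/{f}.png',c['image'][:,:,::-1])
    return c
def ray(c,u,v):
    K=c['intrinsics']; d=np.array([[c['k1'],0,0,0]],float)
    x=cv2.undistortPoints(np.array([[[u,v]]],float),K,d[0]).ravel()
    R=c['R']; return -R.T@c['t'], R.T@np.array([x[0],x[1],1])
def onz(c,u,v,z):
    o,d=ray(c,u,v); return o+d*(z-o[2])/d[2]
def depthpt(c,u,v):
    o,d=ray(c,u,v); return o+d*c['range_z'][int(round(v)),int(round(u))]
E
python3 - <<'E'
from h import *
a=shot('scene','scene0');b=shot('top','top0')
for c in(a,b): print(c['intrinsics'],c['k1'],c['R'],-c['R'].T@c['t'])
print(read_clock(),read_force(),read_orientation())
E
```

```text
pics
[[456.8129551    0.         316.5129581 ]
 [  0.         456.8129551  202.84986962]
 [  0.           0.           1.        ]] 0.046071099633120456 [[-0.49664453 -0.86795348 -0.00098045]
 [-0.44908638  0.25793435 -0.85544801]
 [ 0.74274197 -0.42441327 -0.51788777]] [-165.2488622   576.06809294  582.11607626]
[[423.283279     0.         316.79719777]
 [  0.         423.283279   202.56577599]
 [  0.           0.           1.        ]] -0.041807555794560025 [[ 0.0227202  -0.99865363  0.04663387]
 [-0.99106168 -0.02863186 -0.13029564]
 [ 0.13145543 -0.0432567  -0.99037787]] [454.65431462 185.1240461  916.41986468]
0.1 [-0.37639672 -0.33541277 -0.81946614] [-6.57408507e-04  9.75031440e-01  2.22065800e-01 -1.96850166e-04]
```

View pics/scene0.png

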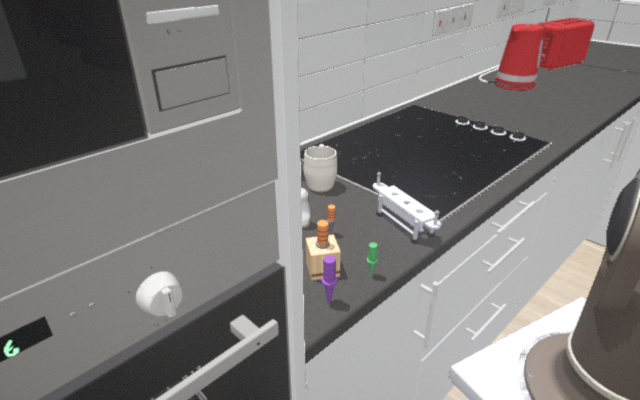

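View pics/top0.png

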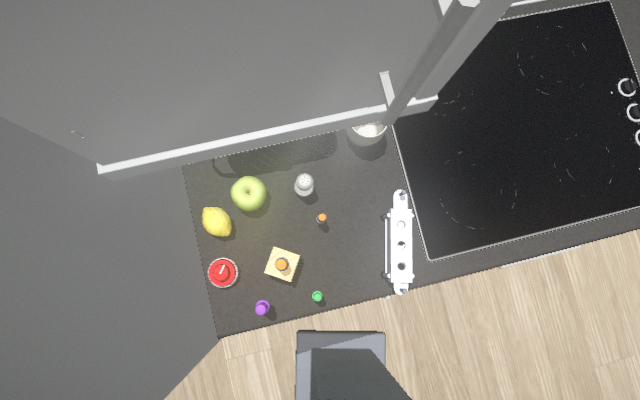

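The scene view shows the rack at about (407,207), the block with an orange drift at (323,250) and a small orange one at (331,215). Candidates in the top view are the orange one in the block (281,265), the small orange one (322,218), green (317,296) and purple (262,308). I choose the one in the block: it's orange and the larger of the two. Next, a close crop to check this.

Run:
```python
from h import *
a,b=[pickle.load(open(n+'.pkl','rb')) for n in('scene','top')]
A=cv2.resize(a['image'][165:290,290:450],None,fx=2.5,fy=2.5,interpolation=2)
B=cv2.resize(b['image'][180:300,250:350],None,fx=2.6,fy=2.6,interpolation=2)
C=cv2.resize(b['image'][180:300,375:425],None,fx=2.6,fy=2.6,interpolation=2)
im=np.zeros((313,400+260+130,3),np.uint8)
for x,p in((0,A),(400,B),(660,C)): im[:p.shape[0],x:x+p.shape[1]]=p[:313]
cv2.imwrite('pics/crop1.png',im[:,:,::-1])
for n,c in(('s',a),('t',b)):
    h=cv2.cvtColor(c['image'],cv2.COLOR_RGB2HSV)
    m=cv2.inRange(h,(5,170,90),(16,255,255))
    k,l,s,ce=cv2.connectedComponentsWithStats(m)
    for i in range(1,k):
        if s[i,4]>15: print(n,'orange',s[i],ce[i].round(1), depthpt(c,*ce[i]).round(1))
c=b
h=cv2.cvtColor(c['image'],cv2.COLOR_RGB2HSV)
# top rows
Z=np.zeros((400,640));vv,uu=np.mgrid[180:310,200:430]
P=np.array([depthpt(c,u,v) for u,v in zip(uu.ravel(),vv.ravel())])
np.save('P.npy',P.reshape(130,230,3))
P=P.reshape(130,230,3)
for nm,(u0,u1,v0,v1) in dict(block=(262,302,244,286),rack=(382,418,188,296)).items():
    q=P[v0-180:v1-180,u0-200:u1-200]
    print(nm,np.histogram(q[...,2],bins=np.arange(-10,130,5)))
    m=(abs(q[...,2]-60)<4)
    r=cv2.minAreaRect(q[m][:,:2].astype(np.float32)); print(nm,m.sum(),r)
```

```text
block (array([  0, 274, 584,   5,   5,   9,   0,   0,   0,   0,   0,   0,   0,
       184, 469,  34,   0,   2,   0,   0,   0,   4,   0,  18,  85,   1,
         0]), array([-10,  -5,   0,   5,  10,  15,  20,  25,  30,  35,  40,  45,  50,
        55,  60,  65,  70,  75,  80,  85,  90,  95, 100, 105, 110, 115,
       120, 125]))
block 640 ((443.1186218261719, 215.91912841796875), (56.08766174316406, 56.036903381347656), 72.14659881591797)
rack (array([   3,  398,  913,  126,   25,   24,   92,    7,    4,   56,   16,
         50,  292,  691, 1034,    7,    5,    2,   12,   28,    1,    0,
          0,    0,    0,    0,    0]), array([-10,  -5,   0,   5,  10,  15,  20,  25,  30,  35,  40,  45,  50,
        55,  60,  65,  70,  75,  80,  85,  90,  95, 100, 105, 110, 115,
       120, 125]))
rack 1582 ((493.7928466796875, -26.011478424072266), (212.71946716308594, 54.32208251953125), 0.9829245805740356)
```

View pics/crop1.png

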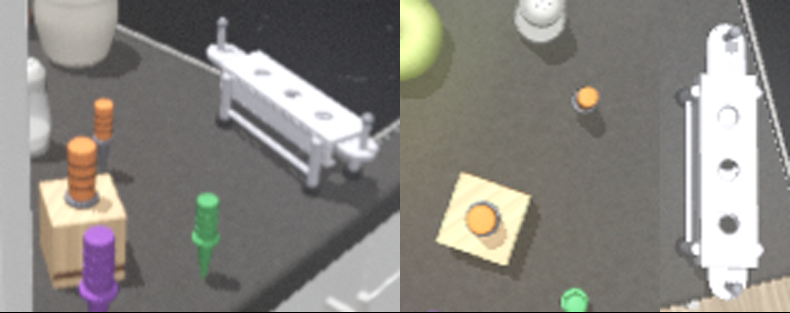

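The crop confirms it: the block holds the thick orange drift, and the thin orange one stands free as a look-alike. The rack has three holes along its length, plus prongs at both rail ends. Now a larger view of the rack.

Run:
```python
from h import *
a,b=[pickle.load(open(n+'.pkl','rb')) for n in('scene','top')]
A=cv2.resize(a['image'][170:240,370:445],None,fx=6,fy=6,interpolation=2)
C=cv2.resize(cv2.rotate(b['image'][186:298,380:420],cv2.ROTATE_90_COUNTERCLOCKWISE),None,fx=7,fy=7,interpolation=2)
im=np.zeros((600,800,3),np.uint8)
C=C[:, :]; im[:280,:784]=C; S=A[100:420]; im[280:600,:450]=S
cv2.imwrite('pics/crop2.png',im[:,:,::-1])
for n,c,R in(('s',a,[(323,235),(331,213)]),('t',b,[(281,265),(322,218)])):
    h=cv2.cvtColor(c['image'],cv2.COLOR_RGB2HSV)
    for u,v in R: print(n,h[v,u],c['image'][v,u],depthpt(c,u,v).round(1))
```

```text
s [ 11 146 173] [173 111  74] [435.1 219.1  89.2]
s [ 12 150 179] [179 115  74] [534.1 140.8  58.4]
t [ 20 133 255] [255 209 122] [441.3 214.6 110.5]
t [ 19 135 253] [253 203 119] [535.7 137.1  72.8]
```

View pics/crop2.png

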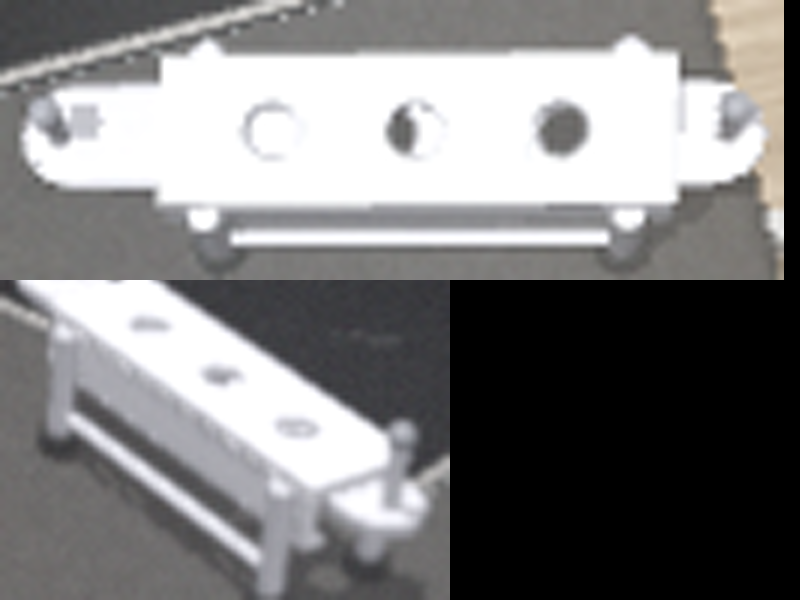

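The middle row shows the right-hand hole (lowest world x, crop (562,128)) fully dark. The middle one at (417,130) is half blocked by the rail and the left one at (271,130) is fully blocked. The rail sits about 8 mm toward +x, so I'll feel the hole nearest the robot first. Now measuring in both views.

Run:
```python
from h import *
a,b=[pickle.load(open(n+'.pkl','rb')) for n in('scene','top')]
f=lambda x,y:(419-((y+.5)/7-.5),186+(x+.5)/7-.5)
for x,y in((271,130),(417,130),(562,128)): print('top hole',np.round(f(x,y),1),onz(b,*f(x,y),60).round(1))
for u,v in((395,194),(407,202.3),(419.5,211.2)): print('scene hole',onz(a,u,v,60).round(1))
for n,p in dict(tl=(160,55),tr=(680,52),bl=(157,205),br=(680,207)).items(): print(n,onz(b,*f(*p),60).round(1))
g=cv2.cvtColor(b['image'],cv2.COLOR_RGB2GRAY)
m=np.zeros_like(g); m[255:278,390:412]=255
d=((g<170)&(m>0)).astype(np.uint8); k,l,s,ce=cv2.connectedComponentsWithStats(d)
for i in range(1,k):
  if s[i,4]>4: print('dark',s[i],ce[i],onz(b,*ce[i],60).round(1))
P=np.load('P.npy'); m=(P[...,2]>104); m[:, 110:]=0
v,u=np.nonzero(m); u=u+200;v=v+180; k=(abs(u-281)<12)&(abs(v-265)<12);print('top handle',k.sum(),u[k].mean(),v[k].mean(),onz(b,u[k].mean(),v[k].mean(),111).round(1))
# color extents of drift in scene
h=cv2.cvtColor(a['image'],cv2.COLOR_RGB2HSV); m=cv2.inRange(h,(6,110,60),(17,255,255)); m[:, :312]=0;m[:,336:]=0; m[:215]=0; m[262:]=0
v,u=np.nonzero(m); print('scene cols by row'); 
for r in range(218,250,3): 
    q=u[v==r]; print(r,q.min() if len(q) else None,q.max() if len(q) else None,len(q))
```

```text
top hole [400.9 224.3] [528.4 -25.9  60. ]
top hole [400.9 245.1] [485.7 -25.8  60. ]
top hole [401.1 265.9] [443.9 -26.3  60. ]
scene hole [528.3 -26.   60. ]
scene hole [486.1 -26.1  60. ]
scene hole [444.1 -25.5  60. ]
tl [561.8 -48.4  60. ]
tr [410.5 -48.6  60. ]
bl [561.4  -3.7  60. ]
br [409.8  -3.3  60. ]
dark [398 263   7   7  39] [400.92307692 265.8974359 ] [443.8 -25.9  60. ]
dark [390 264   1   8   8] [390.  267.5] [440.1  -3.5  60. ]
top handle 105 280.5047619047619 263.8666666666667 [443.4 215.6 111. ]
scene cols by row
218 328 334 7
221 318 326 9
224 317 328 12
227 317 327 11
230 318 327 10
233 317 327 11
236 317 327 11
239 318 326 9
242 318 327 10
245 None None 0
248 None None 0
```

Run:
```python
from h import *
q=[0,1,0,0]
for p in([443.4,215.7,180],[443.4,215.7,71],[443.9,-26,151],[443.9,-26,71],[486,-26,71],[528,-26,71]): print(p,solve_ik(p,q))
env.movep([443.4,215.7,180],q); print(read_clock(),read_eef_pos(),read_force())
env.move_l([443.4,215.7,71],100); print(read_clock(),read_eef_pos(),read_force())
env.grasp(); print(read_clock(),read_width(),read_gripper_force(),read_force(),read_eef_pos())
env.move_l([443.4,215.7,155],100); print(read_clock(),read_width(),read_force(),read_eef_pos())
shot('top','top1');shot('scene','scene1')
```

```text
[443.4, 215.7, 180] [ 0.15767298  0.35501589 -0.86635778  1.91823876  0.31788276  1.0111088
 -2.42051411]
[443.4, 215.7, 71] [-0.03395362  0.46968616 -0.6473762   2.02753999  0.40253903  0.77088931
 -2.49436548]
[443.9, -26, 151] [ 0.30870465  0.21974157 -0.4073497   2.07615446  0.11357768  0.8663614
 -1.7343987 ]
[443.9, -26, 71] [ 0.22930071  0.34250644 -0.33113012  2.15315299  0.17656105  0.67083822
 -1.79351568]
[486, -26, 71] [ 0.19533409  0.39716286 -0.29548217  2.05981282  0.1741453   0.70769443
 -1.78201237]
[528, -26, 71] [ 0.16243324  0.4511595  -0.25986895  1.96349055  0.16563626  0.74706761
 -1.76526398]
2.9167 [443.80898904 215.0722491  179.94131309] [ 0.21782604 -0.36278197 -0.01476829]
4.1583 [443.74704266 215.98050338  71.55180245] [-0.12295897  0.67551857 -0.4643182 ]
5.1833 0.24818054714268792 29.999930262565613 [ 0.51807294 -0.6357856   0.33388758] [443.38305625 215.60364473  70.96772158]
6.175 0.24514174262937596 [ 0.37257749 -0.90320731 -0.98002917] [443.08467679 215.35439604 154.44811265]
```

Run:
```python
from h import *
a=pickle.load(open('scene.pkl','rb'))
cv2.imwrite('pics/crop3.png',cv2.resize(a['image'][130:290,270:400],None,fx=3.6,fy=3.6,interpolation=2)[:,:,::-1])
```

```text
(no output)
```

View pics/crop3.png

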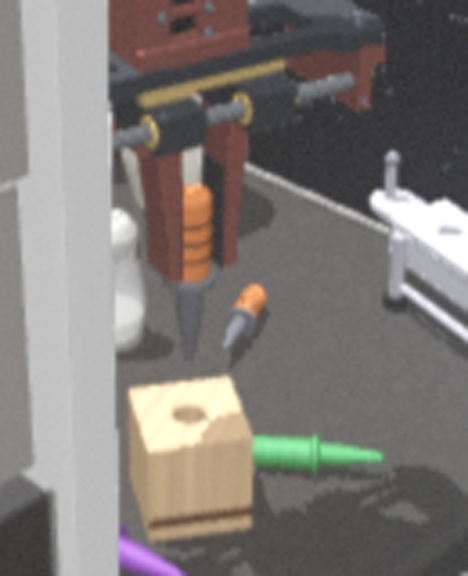

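The drift hangs upright in the fingers, with its tip at about image pixel (323,229). The free-standing look-alikes have toppled on their own and aren't in the way. Now probing the nearest hole.

Run:
```python
from h import *
a=pickle.load(open('scene.pkl','rb')); print('tip',onz(a,322.8,229,95.5).round(1))
X,Y=443.9,-26.
env.movep([X,Y,150],[0,1,0,0]); print(read_clock(),read_eef_pos()); env.wait(.2); F0=read_force(); print(F0)
env.move_l([X,Y,122],80)
for z in range(119,89,-3):
    env.move_l([X,Y,z],40); f=read_force()-F0; print(z,read_eef_pos().round(2),f.round(1),read_wrist_torque().round(2))
    if np.linalg.norm(f)>8: break
print(read_clock())
```

```text
tip [444.4 214.2  95.5]
7.2333 [444.28048637 -24.73587144 150.1607193 ]
[-0.41278365 -0.02909591 -1.67486405]
119 [443.98 -26.03 119.1 ] [ 0.8 -0.3  0.1] [ 0.05 -0.05  0.01]
116 [443.8  -26.07 115.92] [ 0.8  0.5 -0.3] [-0.01  0.07 -0.02]
113 [443.77 -26.01 112.85] [1.  0.  0.2] [ 0.02  0.04 -0.02]
110 [443.79 -25.99 109.82] [-0.1  0.2  0.5] [ 0.07 -0.02 -0.02]
107 [443.76 -26.01 106.8 ] [ 0.1 -0.5  0.3] [-0.01 -0.06  0.  ]
104 [443.75 -26.   103.82] [-0.1  0.2 -0. ] [0.07 0.03 0.06]
101 [443.77 -25.98 100.82] [0.2 0.  0.7] [-0.03  0.03  0.05]
98 [443.75 -26.02  97.82] [-0.8 -0.8  0.4] [ 0.01 -0.   -0.02]
95 [443.74 -26.01  94.81] [-1.  -0.4  0.3] [0.04 0.06 0.02]
92 [443.75 -26.    91.81] [ 0.5 -0.6  0.2] [-0.01  0.03  0.04]
10.4333
```

The tip is through plate and rail. Pushing on, yielding sideways where forces rise.

Run:
```python
from h import *
X,Y=443.9,-26.; F0=np.array([-.4,-.1,-1.4])
z=92
while z>71:
    z=max(z-2,71); env.move_l([X,Y,z],30); f=read_force()-F0; p=read_eef_pos(); print(z,p.round(2),f.round(1),read_wrist_torque().round(2))
    if abs(f[1])>2: Y+=np.clip(.1*f[1],-.6,.6)
    if abs(f[0])>7: X+=np.clip(.08*f[0],-.6,.6)
    if f[2]>25: break
print(read_clock(),X,Y,read_width()); c=shot('scene')
cv2.imwrite('pics/crop4.png',cv2.resize(c['image'][130:250,350:470],None,fx=4.5,fy=4.5,interpolation=2)[:,:,::-1])
```

```text
90 [443.84 -26.    89.9 ] [ 1.3 -0.2  0.3] [ 0.07 -0.   -0.03]
88 [443.85 -26.04  87.91] [ 1.3 -0.2  0.5] [0.01 0.02 0.  ]
86 [444.04 -26.11  85.95] [ 0.9 -0.8  0.4] [-0.15 -0.22 -0.02]
84 [444.05 -26.25  83.92] [ 2.3 -0.9 -2. ] [-0.43 -0.4   0.03]
82 [443.98 -26.38  81.9 ] [ 2.3 -3.7 -1.8] [-0.78 -0.46  0.07]
80 [443.84 -26.62  79.89] [ 2.5 -3.8 -0.7] [-0.9  -0.32  0.01]
78 [443.78 -26.78  77.83] [ 1.3 -2.7  0.5] [-0.69 -0.25  0.01]
76 [443.81 -26.92  75.84] [ 1.6 -2.6 -0.4] [-0.48 -0.17  0.01]
74 [443.81 -26.97  73.82] [ 0.9 -1.1  0.2] [-0.18 -0.13 -0.03]
72 [443.83 -27.05  71.82] [ 1.7  0.1 -0.7] [-0.   -0.13  0.  ]
71 [443.84 -27.06  70.95] [0.5 0.7 1.6] [0.13 0.06 0.  ]
13.1833 443.9 -27.28487329463108 0.24980633954579753
```

View pics/crop4.png

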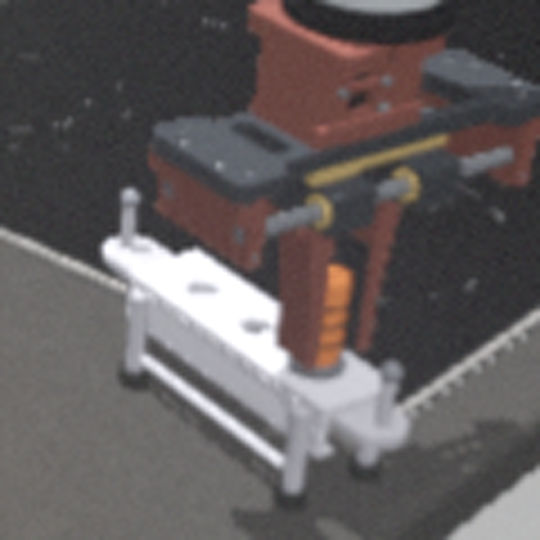

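The collar sits at or very near the rack top (crop (318,362)), and the drift stands upright. I'll press until it's firmly seated, release, lift and check.

Run:
```python
from h import *
X,Y,z=443.9,-27.2,71.
while z>67.5:
    z-=.5; env.move_l([X,Y,z],20); f=read_force(); print(z,read_eef_pos().round(2),f.round(1))
    if f[2]>8: break
env.let_go(); env.wait(.2); print(read_width(),read_gripper_force(),read_force())
env.move_l([X,Y,180],120); env.wait(.3); print(read_clock(),read_force())
env.movep([X-60,Y-200,220],[0,1,0,0])
c=shot('scene'); t=shot('top'); print(read_clock())
A=cv2.resize(c['image'][160:250,360:450],None,fx=4.4,fy=4.4,interpolation=2)
B=cv2.resize(t['image'][186:298,375:425],None,fx=3.5,fy=3.5,interpolation=2)
im=np.zeros((396,580,3),np.uint8); im[:,:396]=A; im[:392,400:575]=B
cv2.imwrite('pics/crop5.png',im[:,:,::-1])
vv,uu=np.mgrid[255:285,385:420]
P=np.array([depthpt(t,u,v) for u,v in zip(uu.ravel(),vv.ravel())]);m=P[:,2]>102
print(m.sum(),P[m].mean(0),onz(t,uu.ravel()[m].mean(),vv.ravel()[m].mean(),111))
```

```text
70.5 [443.92 -27.07  70.92] [-2.5  0.7  8. ]
1.000375958141324 0.0 [-0.58127614  1.122876   -0.22314668]
16.15 [-0.16893329 -0.21227907 -0.44437284]
17.1083
116 [443.81582185 -15.71235328 145.44926591] [443.84353497 -24.39353106 111.        ]
```

View pics/crop5.png

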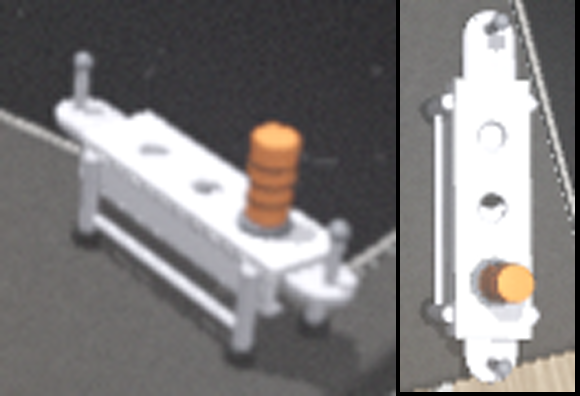

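Run:
```python
from h import *
c,t=[pickle.load(open(n+'.pkl','rb')) for n in('scene','top')]
vv,uu=np.mgrid[255:285,385:420]
P=np.array([depthpt(t,u,v) for u,v in zip(uu.ravel(),vv.ravel())]);print(np.histogram(P[:,2],bins=[-20,10,50,56,66,80,100,106,109,113,117,125,200,1000]))
m=(P[:,2]>106)&(P[:,2]<117);print(m.sum(),np.median(P[m],0),P[m].mean(0))
# scene: handle top at crop(275,128), collar bottom (268,236)
h=cv2.cvtColor(c['image'],cv2.COLOR_RGB2HSV);m=cv2.inRange(h,(5,110,60),(17,255,255));m[:170]=0;m[230:]=0;m[:,:405]=0;m[:,440:]=0
v,u=np.nonzero(m);Q=np.array([depthpt(c,*p) for p in zip(u,v)]);print(len(Q),np.percentile(Q[:,2],[1,5,50,95,99]),np.median(Q,0))
for lo,hi in((68,78),(78,88),(88,98),(98,107)):
    k=(Q[:,2]>lo)&(Q[:,2]<hi);print(lo,np.median(Q[k],0),u[k].mean(),v[k].mean())
```

```text
(array([271,  91,  47, 458,  36,  27,  13,  10,  79,  13,   0,   0,   5]), array([ -20,   10,   50,   56,   66,   80,  100,  106,  109,  113,  117,
        125,  200, 1000]))
102 [442.72512704 -25.12169915 111.3924474 ] [443.2303924  -25.32053297 111.37072507]
219 [  5.83113147  68.12723921  94.8228076  111.44182033 112.0580026 ] [438.74396497 -20.99514479  94.8228076 ]
68 [436.59082599 -20.24481915  73.55683289] 420.45714285714286 207.88571428571427
78 [437.26916333 -20.96566192  82.68298424] 421.27027027027026 203.75675675675674
88 [438.08725549 -19.56793212  92.64417101] 421.28205128205127 199.53846153846155
98 [438.58205926 -19.6150302  102.53766459] 421.5813953488372 195.58139534883722
```

The handle top is at 111.4 mm (111 expected when flush), it's centred on the hole and upright, and the hand is clear of everything.

```bash
python3 -c "
from plant import *
print(env.hand_in(), read_clock())"
```

```text
the job is handed in; nothing more can be done
the job is handed in; nothing more can be done
```

The drift stands upright, released and with its collar flush, in the rack hole nearest the robot, where its tip passed the rail; I handed the job in after about 17 s, and no verdict came back.

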